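Clear the jar off the curing unit and hold its cover half open

ROBOT

A 6-joint arm with a two-finger parallel gripper is mounted at the origin on the work surface. World frame = base frame: x ahead of the robot, y to its left, z up, the work surface at z = 0. Lengths are in mm, angles in rad, forces in N, time in s.
With the tool pointing down it reaches from about 275 to 750 mm from the base axis. Payload 10.2 kg.
Tool frame: the origin (TCP) lies at the very end of the fingers, on their centre line; the grasp point (between the pads) lies 19 mm behind it; z points along the fingers, y is the line along which they close (so a half turn about z gives the same grasp; the last joint's range is limited). The gripper opens to 85 mm and grips with 20 to 120 N. Pads are 22 mm wide; open, the fingers measure 114 mm over their backs; the gripper's body (76 mm by 85 mm) begins 54 mm behind the grasp point. The pads swing forward as they close: fully open they stand 13 mm farther back than shut.
Start: joints at [0.991, 0.313, 1.498, -0, 1.331, -0.223], TCP at [183.384, 491.937, 231.294] pointing down, gripper open.
Joint ranges: [-2.94, 2.94], [-0.97, 2.17], [0.19, 2.56], [-1.23, 4.37], [0.02, 3.11], [-2.88, 2.88]. Speed limits (rad/s): [2.39, 2.39, 3.01, 3.14, 3.14, 3.14].

INTERFACE

Orientations are given as a unit quaternion [w, x, y, z].
In Python, from rig import ctrl gives the robot as it stands.
- The arm moves only by the tool step_arm, never from a script. Its argument "increments" is a list of rows, each a list of 3 entries, a list of its own where there are three numbers: the shift along the tool's x, y, z in cm, then the turn, a rotation vector about the tool's x, y, z in degrees, then the opening in per cent of the stroke, from 0 (shut) to 100 (fully open). A call has 1 to 8 rows; each row is the pose to reach, as a shift and turn from the pose commanded when the call began, along the tool's axes at that moment; what a row does not reach only later rows make up. A row lasts 1/8 s, in which the tool goes at most 62.5 mm and 10.7 degrees, less where a joint would pass 70% of its speed; a pose out of reach is approached as far as the arm can. A call with a gripper value outside its range is refused whole. The fingers move at their own pace and stop on an object; "squeeze" is the grip in N (left out, the last holds). Time passes only in rows, so rows that repeat a pose let the fingers close. It gives the time, the measured TCP pose, the force, the opening and the grip force at its end, in the units of the state.
- ctrl.sense(): the state, without advancing time (a new reading comes with each control period).
- ctrl.capture(name): name is "side" or "top"; returns a dict with "img" (420x560x3 uint8, red, green, blue), "fx", "fy", "cx", "cy" (pixels), "extrinsics" (4x4, takes a point from camera to world coordinates). Camera axes: x right, y down, z forward; pixel columns grow to the right and rows downward; lengths in mm; the calibration is good to about 2 mm. A picture is of the moment at which its call begins. There is no depth.
- ctrl.finish_job(): hands the job in; it is judged then, once.
The state is a dict: "time_s": time; "joints": joint angles; "dq": joint speeds; "tau": joint torques, N m; "eef_pos": TCP position; "ee_rot": TCP orientation; "force": force on the tool from outside, world axes, zero at the start; "wrist_torque": the same for the moment, N m; "grip_width": opening from 0.0 (shut) to 1.0 (fully open); "grip_force": force on a finger pad.
Only numpy, scipy, OpenCV 4.12 (cv2) and the standard library are available. Lean on these libraries where they do the work, as an engineer would, in place of code of your own. Each camera call takes 0.05 s, during which the arm holds its last target. There are 200 camera calls.

TASK

The hinged orange cover of the light-curing unit no longer stays up by itself, and somebody has left a jar standing on it. Move the jar, upright, into the steel tray and let go of it there; then lift the cover, which has a grip bar along its front, to 45 degrees open (give or take 5) so that the technician can reach in, and finish while still holding it there. Leave the small bottle in the tray and the other things on the bench where they are, and do not knock the jar over.

Things in the scene. Friction and masses are not known exactly. Their poses are not given: they have to be found in the camera images.
- curing_unit: Light-curing unit, fixed: a white open-topped box 200 x 220 x 95 mm (its own x, y, z; 6 mm walls) with a grey lamp housing 70 mm deep and 75 mm high behind it (at its +x). Origin under the centre of the white box, on the bench. Its front is its -x side, nearest the robot; its yaw differs by up to about 15 degrees from start to start.
- cover (a joint): Hinge of the unit's orange cover, in rad: 0 shut (level), 0.785 is 45 degrees open. The cover is a flat plate 200 x 220 x 8 mm (about 0.4 kg) that closes the box, its top face 103.5 mm above the bench when shut. It is hinged along the rear (+x) edge of the box; its front edge rises and swings back. The hinge is nearly free, so the cover falls shut when not held.
- cover_bar (a point): Middle of the steel grip bar of the cover: a round bar 12 mm thick, 130 mm long, parallel to the hinge (along the unit's y), carried on two 10 mm arms at its ends 45 mm in front of the cover's front edge, with a clear gap of about 39 mm between bar and cover. Bar axis 245 mm from the hinge, 99.5 mm above the bench when shut. Being round it can turn between the fingers.
- cover_hinge (a point): Point on the line about which the cover swings, near enough (4 mm above the hinge pin, in mid-width, cover shut), at the height of the bar when the cover is shut: 245 mm straight behind cover_bar.
- jar: Lilac closed jar with a white cap, 48 mm in diameter, 65 mm high, about 0.16 kg, standing on the cover at the start. Origin at the centre of its underside, z up along its axis.
- tray: Shallow steel tray, fixed, 180 (x) x 120 (y) x 16 mm high, 4 mm walls and floor, open at the top. Origin under its centre, on the bench. To the left or to the right of the unit. The end towards its +x holds the small bottle; the other end is free.
- bottle: Small amber bottle with red cap, 32 mm in diameter, 70 mm high, standing in the tray about 60 mm from its centre towards the tray's +x. Origin at the centre of its underside. To be left alone.
- firing_block: Cream eight-sided firing block, about 104 mm across, 20 mm high, with thin pins up to 55 mm high; on the other side of the unit from the tray. Origin at the centre of its underside. To be left alone.
- shade_guide: White hourglass-shaped shade guide with ivory tabs, about 175 x 110 x 14 mm, lying on the bench. Origin under its centre. To be left alone.
- paste_tube: Ivory tube with a yellow cap, 28 mm in diameter, 85 mm high, standing on the bench behind and to the left. Origin at the centre of its underside. To be left alone.
- brush: Slim brush with a red handle, 180 mm long, 8 mm thick, lying on the bench. Origin under its middle. To be left alone.
- glass_bowl: Empty glass bowl, 120 mm in diameter, 60 mm high, on the bench behind and to the right. Origin at the centre of its underside. To be left alone.
Mind the look-alikes: they are no part of the job. What is meant by the jar is not blue, and is the larger of those in its own colour. Leave any green or purple look-alike of the tray alone.

How it is judged (in metres and radians):
On the way, in this order (a step that is already met when the one before it is completed fails the run):
1. the jar stands upright and released in the tray, the cover still shut (x of jar in the frame of tray between -0.064 and 0.064 m and y of jar in the frame of tray between -0.034 and 0.034 m and z of jar in the frame of tray below 0.012 m and angle between jar's own z axis and vertical below 0.1 rad and linear speed of jar below 0.02 m/s and contact force between the fingers and jar below 0.05 N and value of joint cover below 0.06 rad), for 0.2 s.
2. the fingers hold the cover open at 45 degrees (value of joint cover between 0.680678 and 0.890118 rad and velocity of joint cover between -0.1 and 0.1 rad/s and contact force between the fingers and curing_unit above 0.3 N), for 0.3 s.
At the end, for the whole second after the job is handed in: The cover is held still by the fingers at 45 degrees open, within 6 degrees, while the jar stands upright (within 6 degrees), at rest and released on the floor of the tray (all of step 2 and x of jar in the frame of tray between -0.064 and 0.064 m and y of jar in the frame of tray between -0.034 and 0.034 m and z of jar in the frame of tray below 0.012 m and angle between jar's own z axis and vertical below 0.1 rad and linear speed of jar below 0.02 m/s and contact force between the fingers and jar below 0.05 N); the arm keeps its last pose, push and grip.
It fails at once if the cover is lifted with the jar on it (value of joint cover above 0.1 rad and contact force between jar and curing_unit above 0.1 N).
It fails at once if the jar is knocked over (angle between jar's own z axis and vertical above 0.8 rad).
It fails at once if a bystander is displaced by more than 25 mm (distance of any of bottle, firing_block, shade_guide, paste_tube, brush, glass_bowl from where it was at the start of the episode above 0.025 m).
It also fails if it takes over 54 s, if anything falls off the work surface, if the arm or the gripper's body presses on something with over 40 N, if the wrist force passes 120 N, or if a joint passes its speed limit or range.

## Working session

There is one attempt and no reset: what is moved stays moved. The work goes in short steps, Python scripts to look and compute and a tool call to move; the robot and the scene stay as the last step left them, time stands still between calls to the robot, and variables do not carry over. Pictures are saved under pics/ and viewed, at most 10 in all, crops included, and the job is handed in when it is done.

Besides the shell and the picture viewer there is one more tool, called after ">>>" as name(argument=value, ...), one argument or row to a line, values as JSON. step_arm: Moves the arm, as the interface text tells. Its arguments: {"type":"object","properties":{"increments":{"type":"array"},"squeeze":{"type":"number"}},"required":["increments"]}

```bash
mkdir -p pics; cat > h.py <<'E'
import numpy as np, cv2
from rig import ctrl
def cap(n,f=None):
    c=ctrl.capture(n)
    if f: cv2.imwrite('pics/'+f,cv2.cvtColor(c['img'],cv2.COLOR_RGB2BGR))
    return c
def ray(c,u,v):
    E=np.array(c['extrinsics']); d=E[:3,:3]@np.array([(u-c['cx'])/c['fx'],(v-c['cy'])/c['fy'],1]); return E[:3,3],d/np.linalg.norm(d)
def onz(c,u,v,z):
    o,d=ray(c,u,v); return o+d*(z-o[2])/d[2]
def proj(c,p):
    E=np.array(c['extrinsics']); q=E[:3,:3].T@(np.array(p)-E[:3,3]); return c['fx']*q[0]/q[2]+c['cx'],c['fy']*q[1]/q[2]+c['cy']
E
python3 - <<'E'
from h import *
for n in('top','side'):
    c=cap(n,n+'0.png'); print(n,np.round(c['extrinsics'],2).tolist(),c['fx'],c['cx'],c['cy'])
s=ctrl.sense();print(s['eef_pos'],s['ee_rot'],s['grip_width'])
E
```

```text
top [[-0.08, -0.97, 0.21, 253.79], [-1.0, 0.08, -0.01, -0.53], [-0.0, -0.21, -0.98, 1152.74], [0.0, 0.0, 0.0, 1.0]] 409.0429385515032 281.79851848457247 205.8622930653287
side [[-0.94, -0.24, 0.23, 216.93], [-0.33, 0.67, -0.66, 709.48], [0.0, -0.7, -0.71, 849.05], [0.0, 0.0, 0.0, 1.0]] 423.22306842647964 276.7847388826976 207.28503299464666
[183.25383716 491.72654218 230.80040496] [-2.49560065e-04  1.77490894e-01  9.84122261e-01 -5.43566753e-04] 1.0003265134671468
```

View pics/top0.png

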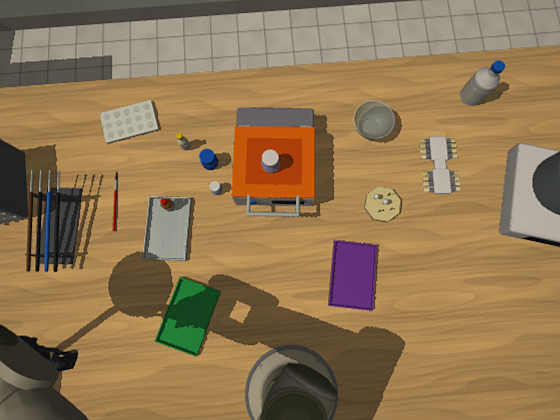

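View pics/side0.png

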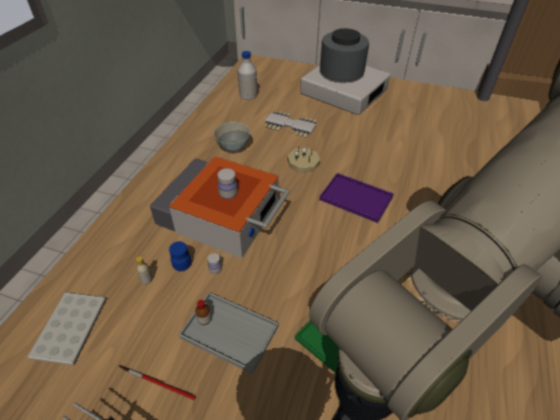

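Top view: the jar candidates are the lilac jar on the cover at (270,160), a small lilac one on the bench at (216,187) and a blue one at (208,159). The one on the cover fits, since it is lilac and the larger. The tray candidates are steel (168,228), green (188,316) and purple (353,275). The steel one holds the bottle at (166,203), so that is the tray. Next I confirm with a crop and measure.

```bash
python3 - <<'E'
from h import *
t=cap('top');s=cap('side')
a=cv2.resize(t['img'][90:275,130:330],None,fx=2.4,fy=2.4,interpolation=cv2.INTER_CUBIC)
b=cv2.resize(s['img'][150:290,130:300],None,fx=1.9,fy=1.9,interpolation=cv2.INTER_CUBIC)
H=max(a.shape[0],b.shape[0]);P=lambda i:np.pad(i,((0,H-i.shape[0]),(0,0),(0,0)))
cv2.imwrite('pics/c1.png',np.hstack([P(a),P(b)])[:600,:800,::-1])
hsv=cv2.cvtColor(t['img'],cv2.COLOR_RGB2HSV)
m=cv2.inRange(hsv,(3,200,120),(14,255,255));m[:115]=0;m[215:]=0;m[:,:225]=0;m[:,325:]=0
m=cv2.morphologyEx(m,cv2.MORPH_CLOSE,np.ones((5,5)))
k=max(cv2.findContours(m,0,2)[0],key=cv2.contourArea);bx=cv2.boxPoints(cv2.minAreaRect(k))
print('cover');W=np.array([onz(t,*p,103.5) for p in bx]);print(bx.round(1).tolist(),W.round(1).tolist(),W.mean(0))
# tray: low-saturation
m=cv2.inRange(hsv,(0,0,60),(180,70,255));m[:190]=0;m[265:]=0;m[:,:138]=0;m[:,200:]=0
m=cv2.morphologyEx(m,cv2.MORPH_CLOSE,np.ones((7,7)))
k=max(cv2.findContours(m,0,2)[0],key=cv2.contourArea);bx=cv2.boxPoints(cv2.minAreaRect(k))
print('tray');W=np.array([onz(t,*p,16) for p in bx]);print(bx.round(1).tolist(),W.round(1).tolist(),W.mean(0))
# jar cap white
for n,c,r in(('top',t,(145,180,255,290)),('side',s,(165,200,212,242))):
    h=cv2.cvtColor(c['img'],cv2.COLOR_RGB2HSV);m=cv2.inRange(h,(0,0,110),(180,60,255));q=np.zeros_like(m);q[r[0]:r[1],r[2]:r[3]]=m[r[0]:r[1],r[2]:r[3]]
    k=max(cv2.findContours(q,0,2)[0],key=cv2.contourArea);(u,v),_,_=e=cv2.fitEllipse(k);print(n,e,onz(c,u,v,168.5))
E
```

```text
cover
[[231.8000030517578, 196.5], [232.8000030517578, 125.9000015258789], [314.8999938964844, 127.0], [314.0, 197.60000610351562]] [[516.6, 114.1, 103.5], [715.2, 100.6, 103.5], [693.4, -123.5, 103.5], [496.0, -101.6, 103.5]] [605.31107961  -2.63217102 103.5       ]
tray
[[141.8000030517578, 258.79998779296875], [147.39999389648438, 193.60000610351562], [191.1999969482422, 197.39999389648438], [185.60000610351562, 262.6000061035156]] [[381.8, 382.2, 16.0], [567.1, 364.4, 16.0], [545.6, 239.6, 16.0], [361.5, 261.5, 16.0]] [463.96807962 311.90549297  16.        ]
top ((269.397216796875, 158.43939208984375), (15.423698425292969, 21.10136604309082), 17.877042770385742) [591.36153208   6.9517959  168.5       ]
side ((225.75892639160156, 175.67567443847656), (13.961393356323242, 15.855950355529785), 72.85877990722656) [593.41253747  11.21459867 168.5       ]
```

View pics/c1.png

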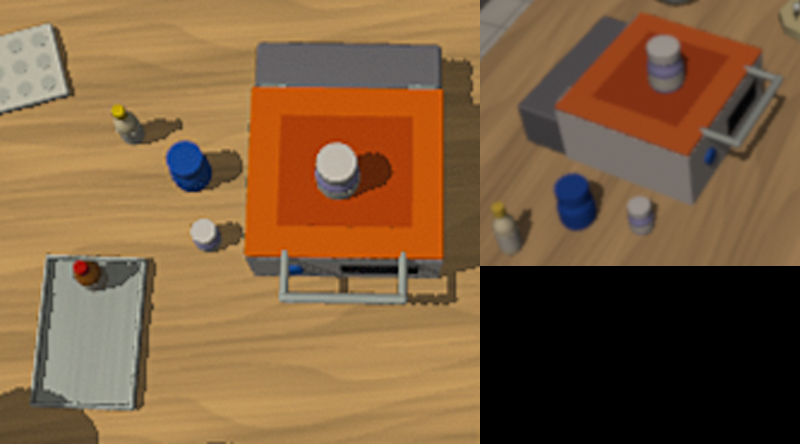

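The crop confirms it: the lilac jar with the white cap stands on the cover (cap centre at top-view pixel ~(271,156)), and a smaller twin stands beside the blue jar. The steel tray with the red-capped bottle is on the left.

```bash
cat >> h.py <<'E'
from scipy.spatial.transform import Rotation as R
def go(p,yawy,pitch=0,cur=None):
    "shift (cm) and rotvec (deg) to world TCP p, tool y at world yaw (deg), tool down, then tilted about tool x by pitch deg"
    s=ctrl.sense();q=s['ee_rot'];R0=R.from_quat([q[1],q[2],q[3],q[0]])
    a=np.radians(yawy);y=np.array([np.cos(a),np.sin(a),0]);z=np.array([0,0,-1]);x=np.cross(y,z)
    R1=R.from_matrix(np.stack([x,y,z],1))*R.from_euler('x',pitch,degrees=True)
    print('t',s['time_s'],'pos',s['eef_pos'].round(1),'shift',(R0.inv().apply(np.array(p)-s['eef_pos'])/10).round(2),'rot',np.degrees((R0.inv()*R1).as_rotvec()).round(1),'F',s['force'].round(1),'w',round(s['grip_width'],3),round(s['grip_force'],1))
E
python3 - <<'E'
from h import *
t=cap('top');s=cap('side')
o1,d1=ray(t,270.8,155.8);o2,d2=ray(s,226.8,174.2)
A=np.stack([d1,-d2],1);l=np.linalg.lstsq(A,o2-o1,rcond=None)[0];print('jar tri',o1+d1*l[0],o2+d2*l[1], onz(t,270.8,155.8,168.5),onz(s,226.8,174.2,168.5))
b=[onz(t,248.3,213.8,99.5),onz(t,298.3,214.2,99.5)];print('bar',b,(b[0]+b[1])/2,np.linalg.norm(b[0]-b[1]))
go([590,9,235],84)
E
```

```text
jar tri [598.6668734    2.89863658 166.75792391] [594.95699426   2.1724182  165.45776478] [598.05753239   2.89258518 168.5       ] [593.27463019   5.32020069 168.5       ]
bar [array([467.50785301,  74.03652837,  99.5       ]), array([455.72703091, -56.6307887 ,  99.5       ])] [461.61744196   8.70286984  99.5       ] 131.1973152105363
t 0.3 pos [183.3 491.9 231.1] shift [-54.97 -31.04  -0.38] rot [ -0.   -0.  -14.4] F [ 0.  -0.7 -0.5] w 1.004 0.0
```

>>> step_arm(
  increments=[
    [[-4,-2.2,-1],[0,0,-2],100],
    [[-8,-4.5,-1],[0,0,-4],100],
    [[-13,-7.3,-1],[0,0,-6],100],
    [[-18,-10.2,-1],[0,0,-8],100],
    [[-23,-13,-1],[0,0,-10],100],
    [[-28,-15.8,-1],[0,0,-12],100],
    [[-33,-18.6,-1],[0,0,-14],100],
    [[-38,-21.5,-1],[0,0,-14.4],100],
  ],
  squeeze=30,
)

```text
time_s: 1.3
eef_pos: [465.3, 156.1, 241.4]
ee_rot: [0.0, 0.053, 0.999, 0.0]
force: [0.6, 1.3, -0.4]
grip_width: 1.0
grip_force: 0.0
```

```bash
python3 - <<'E'
from h import *
go([595,4,235],84)
E
```

```text
t 1.3 pos [465.3 156.1 241.4] shift [-14.49 -13.77   0.64] rot [ 0.  0. -0.] F [ 0.6  1.3 -0.4] w 1.0 0.0
```

>>> step_arm(
  increments=[
    [[-4,-3.8,0.2],[0,0,0],100],
    [[-8,-7.6,0.4],[0,0,0],100],
    [[-12,-11.4,0.6],[0,0,0],100],
    [[-14.5,-13.8,0.6],[0,0,0],100],
    [[-14.5,-13.8,0.6],[0,0,0],100],
    [[-14.5,-13.8,0.6],[0,0,0],100],
  ],
)

```text
time_s: 2.05
eef_pos: [593.7, 5.7, 235.2]
ee_rot: [-0.0, 0.053, 0.999, 0.0]
force: [-0.0, -0.3, -0.3]
grip_width: 1.0
grip_force: 0.0
```

```bash
python3 - <<'E'
from h import *
t=cap('top');s=cap('side')
go([595,4,125],84)
a=cv2.resize(t['img'][110:230,200:340],None,fx=2.8,fy=2.8,interpolation=cv2.INTER_CUBIC)
b=cv2.resize(s['img'][120:240,160:300],None,fx=2.8,fy=2.8,interpolation=cv2.INTER_CUBIC)
cv2.imwrite('pics/c2.png',np.hstack([a,b])[:,:,::-1])
print(proj(s,[595,4,168.5]),proj(s,[595,4,103.5]))
E
```

```text
t 2.15 pos [593.6   6.2 235.6] shift [-0.16 -0.2  11.06] rot [0. 0. 0.] F [ 0.1 -0.2 -1.1] w 1.0 0.0
(np.float64(226.37746461430459), np.float64(173.71470653475797)) (np.float64(228.46694821884137), np.float64(192.9769351756418))
```

View pics/c2.png

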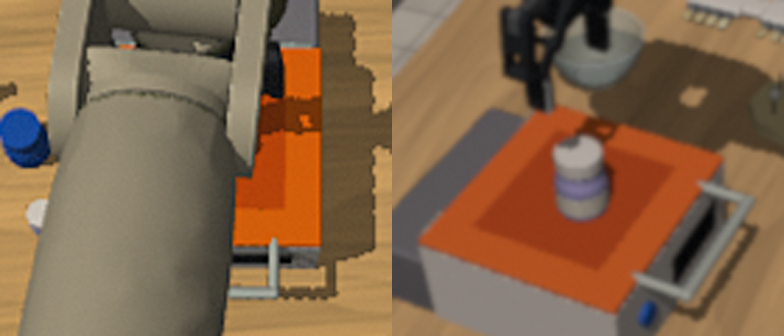

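The side view shows the cap at (226,174), exactly where my estimate of (595,4) projects, with the open fingers straight above it. Descending and gripping.

>>> step_arm(
  increments=[
    [[-0.1,-0.2,3],[0,0,0],100],
    [[-0.1,-0.2,6],[0,0,0],100],
    [[-0.1,-0.2,9],[0,0,0],100],
    [[-0.1,-0.2,10.8],[0,0,0],100],
    [[-0.1,-0.2,10.8],[0,0,0],100],
    [[-0.1,-0.2,10.8],[0,0,0],45],
    [[-0.1,-0.2,10.8],[0,0,0],45],
    [[-0.1,-0.2,10.8],[0,0,0],45],
  ],
  squeeze=30,
)

```text
time_s: 3.15
eef_pos: [595.2, 3.3, 128.6]
ee_rot: [0.001, 0.053, 0.999, 0.0]
force: [-1.7, 1.3, 6.1]
grip_width: 0.536
grip_force: 30.6
```

>>> step_arm(
  increments=[
    [[0,0,0],[0,0,0],45],
    [[0,0,0],[0,0,0],45],
    [[0,0,0],[0,0,0],45],
  ],
)

```text
time_s: 3.52
eef_pos: [595.2, 3.3, 128.6]
ee_rot: [0.001, 0.053, 0.999, -0.0]
force: [-1.6, 1.3, 6.3]
grip_width: 0.534
grip_force: 30.6
```

>>> step_arm(
  increments=[
    [[0,0,-1],[0,0,0],45],
    [[0,0,-3],[0,0,0],45],
    [[0,0,-5],[0,0,0],45],
    [[0,0,-7],[0,0,0],45],
    [[0,0,-8],[0,0,0],45],
    [[0,0,-8],[0,0,0],45],
  ],
)

```text
time_s: 4.28
eef_pos: [594.9, 3.1, 207.7]
ee_rot: [0.0, 0.053, 0.999, -0.0]
force: [-0.3, -0.3, -1.5]
grip_width: 0.538
grip_force: 31.2
```

```bash
python3 - <<'E'
from h import *
go([432,315,208],83.5)
E
```

```text
t 4.275 pos [594.9   3.1 207.7] shift [19.49 29.3  -0.05] rot [-0.   0.   0.5] F [-0.3 -0.3 -1.5] w 0.538 31.2
```

>>> step_arm(
  increments=[
    [[1,1.5,0],[0,0,0],45],
    [[3,4.5,0],[0,0,0],45],
    [[5.5,8.2,0],[0,0,0],45],
    [[8,12,0],[0,0,0],45],
    [[10.5,15.8,0],[0,0,0],45],
    [[13,19.5,0],[0,0,0],45],
    [[15.5,23.3,0],[0,0,0],45],
    [[17.5,26.3,0],[0,0,0],45],
  ],
)

```text
time_s: 5.28
eef_pos: [446.2, 285.0, 206.6]
ee_rot: [-0.001, 0.052, 0.999, -0.0]
force: [0.3, -0.1, -1.8]
grip_width: 0.542
grip_force: 31.2
```

>>> step_arm(
  increments=[
    [[1.5,2.2,0],[0,0,0],45],
    [[2,3,0],[0,0,0],45],
    [[2,3,3],[0,0,0],45],
    [[2,3,6],[0,0,0],45],
    [[2,3,9],[0,0,0],45],
    [[2,3,12],[0,0,0],45],
    [[2,3,12],[0,0,0],45],
    [[2,3,12],[0,0,0],45],
  ],
)

```text
time_s: 6.28
eef_pos: [432.3, 315.1, 88.4]
ee_rot: [0.001, 0.053, 0.999, 0.0]
force: [0.3, 0.5, -2.3]
grip_width: 0.538
grip_force: 31.8
```

```bash
python3 - <<'E'
from h import *
s=cap('side');t=cap('top')
go([432,315,29.5],83.5)
a=cv2.resize(t['img'][170:290,110:250],None,fx=2.8,fy=2.8,interpolation=cv2.INTER_CUBIC)
b=cv2.resize(s['img'][230:390,160:300],None,fx=2.8,fy=2.8,interpolation=cv2.INTER_CUBIC)
H=448;P=lambda i:np.pad(i,((0,H-i.shape[0]),(0,0),(0,0)))
cv2.imwrite('pics/c3.png',np.hstack([P(a),P(b)])[:,:,::-1])
E
```

```text
t 6.375 pos [432.4 315.3  88.6] shift [ 0.05 -0.04  5.91] rot [0.1 0.1 0.5] F [ 0.8  0.2 -1.7] w 0.538 31.8
```

View pics/c3.png

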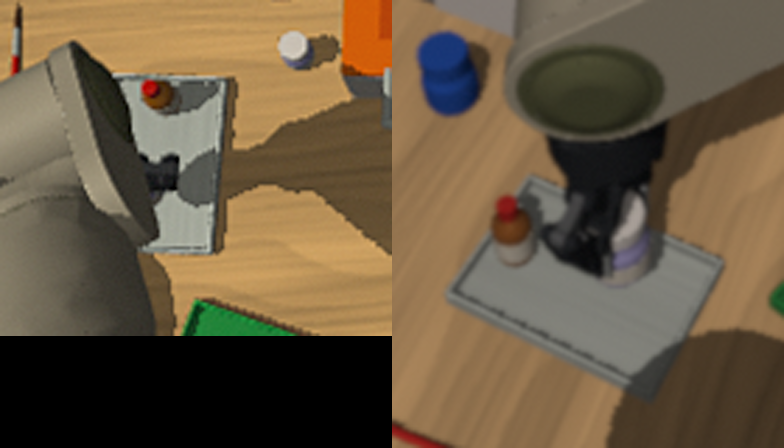

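The jar hangs upright over the free end of the tray, at about (625,245) in the side crop, clear of the bottle at (512,235). Lowering it.

>>> step_arm(
  increments=[
    [[0,0,2],[0,0,0],45],
    [[0,0,4],[0,0,0],45],
    [[0,0,5],[0,0,0],45],
    [[0,0,5.6],[0,0,0],45],
    [[0,0,5.8],[0,0,0],45],
    [[0,0,5.9],[0,0,0],45],
    [[0,0,5.9],[0,0,0],45],
  ],
)

```text
time_s: 7.25
eef_pos: [432.0, 315.2, 29.1]
ee_rot: [0.0, 0.053, 0.999, 0.0]
force: [-1.4, -0.6, 5.6]
grip_width: 0.534
grip_force: 32.4
```

Contact is felt (+5.6 N), so the jar is on the floor of the tray. Opening enough to clear it, then rising.

>>> step_arm(
  increments=[
    [[0,0,-0.1],[0,0,0],60],
    [[0,0,-0.1],[0,0,0],75],
    [[0,0,-0.1],[0,0,0],80],
    [[0,0,-0.1],[0,0,0],80],
    [[0,0,-2],[0,0,0],80],
    [[0,0,-4.5],[0,0,0],80],
    [[0,0,-7],[0,0,0],80],
    [[0,0,-10],[0,0,0],80],
  ],
)

```text
time_s: 8.25
eef_pos: [431.5, 314.9, 128.9]
ee_rot: [-0.0, 0.053, 0.999, -0.0]
force: [-0.7, 1.2, -0.1]
grip_width: 0.796
grip_force: 0.0
```

>>> step_arm(
  increments=[
    [[0,0,-5],[0,0,0],80],
    [[0,0,-10],[0,0,0],80],
    [[0,0,-13],[0,0,0],80],
    [[0,0,-13],[0,0,0],80],
  ],
)

```text
time_s: 8.75
eef_pos: [432.3, 315.4, 260.3]
ee_rot: [0.002, 0.053, 0.999, 0.001]
force: [-0.0, 0.2, -0.7]
grip_width: 0.797
grip_force: 0.0
```

```bash
python3 - <<'E'
from h import *
s=cap('side')
go([461.6,8.7,200],-5.4)
b=cv2.resize(s['img'][150:370,130:310],None,fx=2.6,fy=2.6,interpolation=cv2.INTER_CUBIC)
cv2.imwrite('pics/c4.png',b[:,:,::-1])
E
```

```text
t 8.8 pos [431.8 315.1 258.4] shift [ -6.19 -30.16   5.83] rot [ 0.   0.  89.4] F [ 0.2 -0.1 -0.6] w 0.798 0.0
```

View pics/c4.png

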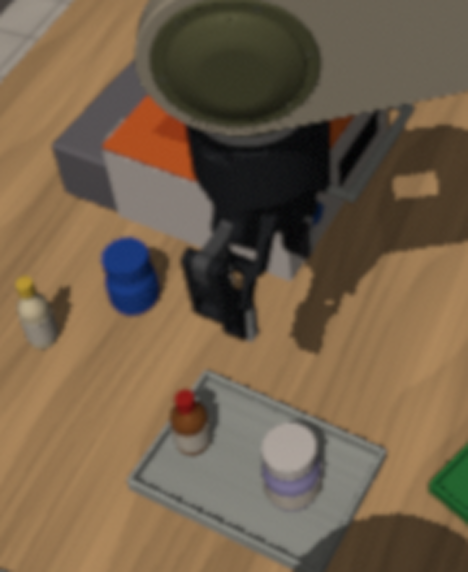

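The jar stands upright and free in the tray at crop (290,465), and the bottle is untouched. On to the bar.

>>> step_arm(
  increments=[
    [[-0.5,-3,0],[0,0,10],80],
    [[-1.2,-6,0],[0,0,20],60],
    [[-2,-10,0],[0,0,30],40],
    [[-2.8,-14,0],[0,0,40],35],
    [[-3.6,-18,0],[0,0,50],35],
    [[-4.4,-22,0],[0,0,60],35],
    [[-5.2,-26,0],[0,0,70],35],
    [[-6.2,-30.2,0],[0,0,80],35],
  ],
)

```text
time_s: 9.8
eef_pos: [461.0, 7.0, 256.8]
ee_rot: [-0.001, 0.684, 0.729, -0.001]
force: [0.5, -0.4, -0.4]
grip_width: 0.351
grip_force: 0.0
```

>>> step_arm(
  increments=[
    [[0,0,2],[0,0,9.5],35],
    [[0,0,4],[0,0,9.5],35],
    [[0,0,5.5],[0,0,9.5],35],
    [[0,0,5.5],[0,0,9.5],35],
  ],
)

```text
time_s: 10.3
eef_pos: [460.6, 8.4, 201.4]
ee_rot: [-0.002, 0.741, 0.672, -0.001]
force: [-0.1, 0.1, 0.3]
grip_width: 0.349
grip_force: 0.0
```

```bash
python3 - <<'E'
from h import *
s=cap('side');t=cap('top')
go([461.6,8.7,150],-5.4)
b=cv2.resize(s['img'][120:260,170:330],None,fx=4,fy=4,interpolation=cv2.INTER_CUBIC)
cv2.imwrite('pics/c5.png',b[:,:,::-1])
for y in(74,-56.6): print(proj(s,[461.6+(y-8.7)*.095,y,99.5]))
print(proj(s,[461.6,8.7,99.5]),proj(s,ctrl.sense()['eef_pos']))
E
```

```text
t 10.4 pos [461.5   8.3 203.1] shift [0.04 0.01 5.31] rot [-0.  -0.  -0.1] F [ 0.3 -0.1  0.2] w 0.351 0.0
(np.float64(265.3939262063545), np.float64(225.29034067850844))
(np.float64(287.50800331122997), np.float64(191.3224927043569))
(np.float64(276.8908713243429), np.float64(207.63070776310659)) (np.float64(277.1027019377888), np.float64(176.09051140396366))
```

View pics/c5.png

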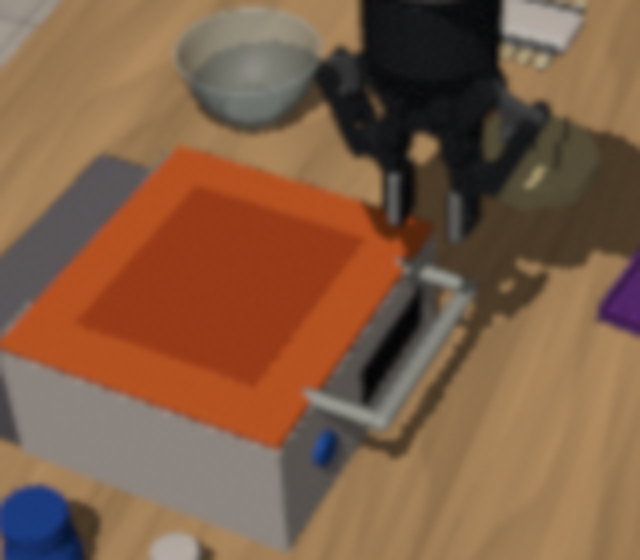

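The bar ends appear at crop (382,420) and (472,287), matching the projection of my bar estimate. Descending over it and gripping.

>>> step_arm(
  increments=[
    [[0,0,4],[0,0,0],35],
    [[0,0,8],[0,0,0],35],
    [[0,0,10.5],[0,0,0],35],
    [[0,0,12.2],[0,0,0],35],
    [[0,0,12.2],[0,0,0],35],
    [[0,0,12.2],[0,0,0],5],
    [[0,0,12.2],[0,0,0],5],
    [[0,0,12.2],[0,0,0],5],
  ],
  squeeze=40,
)

```text
time_s: 11.4
eef_pos: [462.3, 8.1, 82.3]
ee_rot: [0.001, 0.74, 0.672, 0.001]
force: [-0.2, 0.2, 6.4]
grip_width: 0.122
grip_force: 39.3
```

>>> step_arm(
  increments=[
    [[0,0,0],[0,0,0],5],
    [[0,0,0],[0,0,0],5],
  ],
)

```text
time_s: 11.65
eef_pos: [462.3, 8.1, 82.3]
ee_rot: [0.001, 0.74, 0.672, 0.001]
force: [0.2, -0.5, 7.0]
grip_width: 0.122
grip_force: 39.4
```

```bash
python3 - <<'E'
from h import *
go([461.6,8.7,80.5],-5.4)
x0=0
for a in range(0,50,5):
    r=np.radians(a);print(a,'fwd',round(24.5*(1-np.cos(r)),2),'up',round(24.5*np.sin(r),2))
E
```

```text
t 11.65 pos [462.3   8.1  82.3] shift [ 0.05 -0.08  0.18] rot [ 0.1  0.  -0.1] F [ 0.2 -0.5  7. ] w 0.122 39.4
0 fwd 0.0 up 0.0
5 fwd 0.09 up 2.14
10 fwd 0.37 up 4.25
15 fwd 0.83 up 6.34
20 fwd 1.48 up 8.38
25 fwd 2.3 up 10.35
30 fwd 3.28 up 12.25
35 fwd 4.43 up 14.05
40 fwd 5.73 up 15.75
45 fwd 7.18 up 17.32
```

>>> step_arm(
  increments=[
    [[0,0,-1],[0,0,0],5],
    [[0,0.1,-2.1],[0,0,0],5],
    [[0,0.2,-3.2],[0,0,0],5],
    [[0,0.4,-4.3],[0,0,0],5],
    [[0,0.6,-5.3],[0,0,0],5],
    [[0,0.8,-6.3],[0,0,0],5],
    [[0,0.8,-6.3],[0,0,0],5],
  ],
)

```text
time_s: 12.52
eef_pos: [471.9, 7.1, 145.5]
ee_rot: [0.003, 0.741, 0.672, 0.002]
force: [13.4, 0.6, -5.8]
grip_width: 0.122
grip_force: 40.2
```

>>> step_arm(
  increments=[
    [[0,0.8,-2.1],[0,0,0],5],
    [[0,1.2,-3.1],[0,0,0],5],
    [[0,1.7,-4],[0,0,0],5],
    [[0,2.2,-5],[0,0,0],5],
    [[0,2.7,-5.9],[0,0,0],5],
    [[0,2.7,-5.9],[0,0,0],5],
  ],
)

```text
time_s: 13.28
eef_pos: [496.7, 4.7, 203.8]
ee_rot: [0.0, 0.74, 0.672, 0.0]
force: [1.8, -1.8, -3.8]
grip_width: 0.125
grip_force: 39.7
```

>>> step_arm(
  increments=[
    [[0,0.6,-0.9],[0,0,0],5],
    [[0,1.2,-1.8],[0,0,0],5],
    [[0,1.8,-2.7],[0,0,0],5],
    [[0,2.5,-3.5],[0,0,0],5],
    [[0,3.2,-4.3],[0,0,0],5],
    [[0,4,-5.1],[0,0,0],5],
    [[0,4,-5.1],[0,0,0],5],
    [[0,4,-5.1],[0,0,0],5],
  ],
)

```text
time_s: 14.28
eef_pos: [536.0, 0.9, 255.1]
ee_rot: [-0.0, 0.74, 0.672, -0.0]
force: [-7.5, -2.8, 3.6]
grip_width: 0.124
grip_force: 39.7
```

>>> step_arm(
  increments=[
    [[0,0,0],[0,0,0],5],
    [[0,0,0],[0,0,0],5],
    [[0,0,0],[0,0,0],5],
    [[0,0,0],[0,0,0],5],
  ],
)

```text
time_s: 14.78
eef_pos: [535.9, 0.9, 255.0]
ee_rot: [-0.0, 0.74, 0.672, -0.0]
force: [-7.2, -2.5, 3.4]
grip_width: 0.121
grip_force: 39.7
```

```bash
python3 - <<'E'
from h import *
s=cap('side','side_end.png');p=ctrl.sense()['eef_pos']
print(p,'angle',np.degrees(np.arcsin((p[2]-82.3+1)/245)),np.degrees(np.arctan2(p[2]-82.3,245-np.hypot(p[0]-462.3,p[1]-8.1))))
E
```

```text
[535.93835447   0.89070421 255.05823491] angle 45.17126714820622 45.29144459248108
```

View pics/side_end.png

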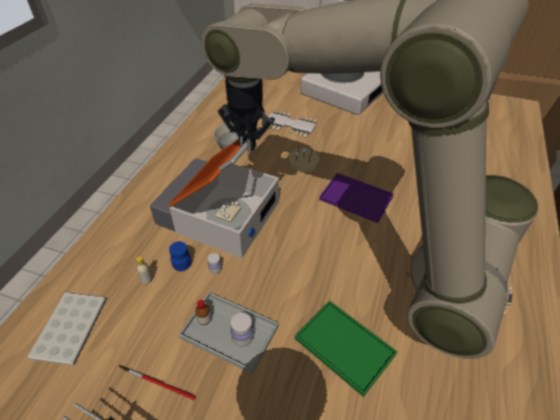

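The cover is held open at about 45° at (215,170), with the fingers on the bar near (248,145). The jar stands in the tray at (241,328). Handing in.

```bash
python3 -c "
from rig import ctrl
print(ctrl.finish_job())"
```

```text
the job is handed in; nothing more can be done
None
```

The jar stands upright and released in the steel tray, and I handed the job in with the gripper holding the cover at about 45° open (computed from the tool position), roughly 15 s in; no verdict came back.

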